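# Twist the water filter cartridge home in its bayonet housing

### The arm

A 7-joint arm with a two-finger parallel gripper is mounted at the origin on the work surface. World frame = base frame: x ahead of the robot, y to its left, z up, the work surface at z = 0. Lengths are in m, angles in degrees, forces in N, time in s.
With the tool pointing down it reaches from about 0.4 to 0.875 m from the base axis. Payload 19.3 kg.
Tool frame: the origin (TCP) lies midway between the tips of the shut fingers; the grasp point (between the pads) lies arm.pinch_z behind it (arm.pinch_z is the distance from the TCP to the grasp point, in m); z points along the fingers, y is the direction in which the jaws open and shut (so a half turn about z gives the same grasp; the last joint's range is limited). The gripper opens to 85 mm and grips with 20 to 120 N. Pads are 22 mm wide; open, the fingers measure 114 mm over their backs; the gripper's body (76 mm by 85 mm) begins 54 mm behind the grasp point. The pads swing forward as they close: fully open they stand 13 mm farther back than shut.
Start: joints at [71.035, 29.874, -2.08, 91.645, 1.215, 58.505, -6.463], TCP at [0.161, -0.604, 0.231] pointing down, gripper open.
Joint ranges: [-166.77, 166.77], [-17.47, 122.26], [-85.68, 81.53], [9.62, 139.38], [-72.42, 252.41], [9.2, 110.78], [-144.41, 144.41]. Speed limits (degrees/s): [108.29, 108.29, 136.94, 136.94, 172.46, 172.46, 172.46].

### API

Orientations are given as a 3x3 rotation matrix whose columns are the frame's x, y, z axes.
In Python, from rig import arm gives the robot as it stands.
- The arm moves only by the tool move_arm, never from a script. Its argument "commands" is a list that holds one entry, the list of rows, each a list of 4 numbers: the shift along the tool's x, y, z in mm, then the turn about the tool's z in degrees. A call has 1 to 20 rows; each row is the pose to reach, as a shift and turn from the pose measured when the call began, along the tool's axes at that moment; what a row does not reach only later rows make up. A row lasts 1/8 s, in which the tool goes at most 62.5 mm and 10.7 degrees, less where a joint would pass 70% of its speed; a pose out of reach is approached as far as the arm can. A call with a gripper value outside its range is refused whole. "claw" is the gripper's target within -1 to 1 (shut at 1, half-way at 0, fully open at -1), set as the call begins (left out, the last holds). The fingers move at their own pace and stop on an object; "newtons" is the grip in N (left out, the last holds). Time passes only in rows, so rows that repeat a pose let the fingers close. It gives the time, the measured TCP pose, the force and the opening at its end, in the units of the state.
- arm.observe(): the state, without advancing time (a new reading comes with each control period).
- arm.snapshot(name): name is "scene" or "top" or "wrist"; returns the picture (480x640x3 uint8, blue, green, red); there is no depth.
- arm.calibration(name): a dict with "fov_y" (degrees; the focal length in pixels is half the picture's height over the tangent of half this angle, whatever the lens; pixels are square), "cx", "cy" (the principal point, pixels), "k1" (the pictures are not rectified: a ray, as slopes to the right and down, at radius r is drawn at 1 + k1 r^2 times it, then the intrinsics apply), "T" (4x4, takes a point from camera to world coordinates). Camera axes: x right, y up, looking along -z (the intrinsics and any distortion apply to the point x, -y, -z); pixel columns grow to the right and rows downward; lengths in m; the calibration is good to about 2 mm. A picture is of the moment at which its call begins: read the wrist's pose just before it. calibration takes no time and is no camera call; for the wrist camera it gives the pose at the moment of the call.
- arm.job_done(): hands the job in, once; it reports no verdict.
The state is a dict: "t": time; "joint_pos": joint angles; "joint_vel": joint speeds; "joint_efforts": joint torques, N m; "tool_pos": TCP position; "tool_rot": TCP orientation; "ft_force": force on the tool from outside, world axes, zero at the start; "wrist_torque": the same for the moment, N m; "finger_gap": opening from 0.0 (shut) to 1.0 (fully open).
Only numpy, scipy, OpenCV 4.12 (cv2) and the standard library are available. Lean on these libraries where they do the work, as an engineer would, in place of code of your own. Each camera call takes 0.05 s, during which the arm holds its last target.

### The job

The white filter cartridge is lying on its side on the shelf. Stand it upright on the bare shelf, handle up, and let go, then take it again by its handle bar, drop it through the two notches of the grey filter housing and twist it clockwise (seen from above) as far as it goes, so that the ramps draw it down tight and its handle bar lies in line with the housing's two ears. Let go of it, and leave the other things on the shelf where they are.

Things in the scene. Friction and masses are not known exactly. Their poses are not given: they have to be found in the camera images.
- cartridge: Loose white plastic filter cartridge, 115 mm long, 0.2 kg. Origin on its axis, 45 mm from the bottom end; own x runs along the axis to the handle end (up when it stands; origin then 45 mm high). Body x -45 to +45 mm: round, 53 mm, with four flats 24 mm wide, 56 mm across in y and z; lowest 8 mm tapers to 44 mm. At the start it lies on a z flat, y level, axis 28 mm above the shelf.
- cartridge_bar (a point): Middle of the cartridge's handle bar, which crosses its top end: at x = +57.5 mm on the axis; bar from x = +45 to +70 mm, 80 mm long along the cartridge's y, 12 mm thick in z. A half turn about x gives the same shape.
- cartridge_pin (a point): Tip of one of the two round bayonet pins, 9 mm thick, that stick out of the cartridge at x = +17 mm along +y and -y, parallel to the bar and 82 mm from tip to tip. This tip is the +y one.
- housing: Fixed grey round filter housing, open on top: 100 mm outside, rim 100 mm above the shelf, 120 mm base disc, two pipe stubs reaching 78 mm out along its y at 32 mm height. Origin on its axis at shelf height, z up. Bore 66 mm. Two ears outside the rim (49 to 63 mm out along +x and -x, 12 mm wide) mark the locked direction of pins and handle bar. It may face any way within +-0.8 rad.
- housing_notch (a point): Middle of one of two opposite notches, at rim height (100 mm), 39 mm from the axis, 70 degrees counterclockwise from an ear seen from above. The notches cut the inward lip (33 to 45 mm from the axis), about 15 mm wide at the bore, 22 mm outside. On the solid lip the pins hold the cartridge's origin 87.5 mm above the shelf; in the notches it drops to 68 mm, on the spring seat.
- housing_ear (a point): Top of the ear on the housing's +x side. From the notches the cartridge turns 70 degrees clockwise: ramps (from about 55 to 8 degrees before the ears) draw it down 4.5 mm to 63.5 mm (origin), then a level land leads to a stop about 1 degree past the ears; friction holds it. Turning takes 0.2 to 0.5 N m; a light push down does no harm. Counterclockwise is blocked.
- seat (a joint): Sprung rubber seat disc, 58 mm across, inside the housing; travel in m downward: 0 = free (top 23 mm above the shelf), about 0.0045 when the cartridge is locked, 0.010 at the bottom. It pushes up with 3.5 N when free and 700 N per m more.
- saucer: White ceramic saucer of screws, 110 mm across, 18 mm high; origin under its centre. Leave alone.
- hex_set: Silver folding hex key set, 115 x 42 x 26 mm, long side along its x; origin under its centre. Leave alone.
- bleed_key: Chrome bleed key lying flat, 53 mm long along its x, 44 mm across its wings, 14 mm high; origin under its middle. Leave alone.
- jar: Closed glass jar, 72 mm across, 95 mm high; origin under its centre. Leave alone.
- torch: Black torch lying along its x, 140 mm long, 48 mm thick; origin under its middle. Leave alone.
- tape_roll: Brown ring of tape lying flat, 96 mm across, 24 mm high; origin under its centre. Leave alone.
Mind the look-alikes: they are no part of the job. What is shaped like the cartridge but black, blue or turquoise is not meant.

How it is judged (in metres and radians):
On the way, in this order (a step that is already met when the one before it is completed fails the run):
1. the cartridge stands upright on the shelf, handle up, and has been let go (z of cartridge in the frame of housing below 0.049 m and height (world z) of cartridge above 0.041 m and angle between cartridge's own x axis and vertical below 0.08 rad and linear speed of cartridge below 0.02 m/s and contact force between the fingers and cartridge below 0.1 N), for 0.2 s.
2. the cartridge is in the housing with both pins dropped through the notches (z of cartridge in the frame of housing between 0.055 and 0.074 m and horizontal distance between cartridge and housing below 0.006 m and angle between cartridge's own x axis and vertical below 0.1 rad), for 0.1 s.
At the end, for the whole second after the job is handed in: Cartridge let go and at rest in the housing, upright within 6 degrees, within 6 mm of its axis, origin under 65.5 mm above the shelf (cammed down), handle bar within 9 degrees of the ears' line. Saucer, hex set, bleed key, jar, torch and tape roll never moved over 30 mm (horizontal distance between cartridge and housing below 0.006 m and angle between cartridge's own x axis and vertical below 0.1 rad and z of cartridge in the frame of housing below 0.0655 m and angle between the y axis of cartridge and the x axis of housing, either way round below 0.16 rad and linear speed of cartridge below 0.01 m/s and contact force between the fingers and cartridge below 0.1 N); the robot touches nothing.
It fails at once if a bystander (saucer, hex set, bleed key, jar, torch or tape roll) is pushed more than 30 mm from its place (distance of any of saucer, hex_set, bleed_key, jar, torch, tape_roll from where it was at the start of the episode above 0.03 m).
It also fails if it takes over 67 s, if anything falls off the work surface, if the arm or the gripper's body presses on something with over 40 N, if the wrist force passes 120 N, or if a joint passes its speed limit or range.

## Working session

There is one attempt and no reset: what is moved stays moved. The work goes in short steps, Python scripts to look and compute and a tool call to move; the robot and the scene stay as the last step left them, time stands still between calls to the robot, and variables do not carry over. Pictures are saved under pics/ and viewed, and the job is handed in when it is done.

Besides the shell and the picture viewer there is one more tool, called after ">>>" as name(argument=value, ...) on one line, values as JSON. move_arm: Moves the arm, as the interface text tells. Its arguments: {"type":"object","properties":{"commands":{"type":"array"},"claw":{"type":"number"},"newtons":{"type":"number"}},"required":["commands"]}

```bash
ls; mkdir -p pics; python3 - <<'E'
from rig import arm
import cv2,numpy as np
print(arm.observe()); print(arm.pinch_z)
for n in ["scene","top","wrist"]:
    c=arm.calibration(n); print(n,c)
    cv2.imwrite(f"pics/{n}0.png",arm.snapshot(n))
E
```

```text
pics
{'t': 0.0, 'joint_pos': array([71.03354787, 29.90988995, -2.08052935, 91.67157908,  1.21482191,
       58.50645228, -6.46306112]), 'joint_vel': array([-0.03689092,  0.05716094,  0.0629292 ,  0.13779447, -0.05692795,
        0.01390125,  0.09999306]), 'joint_efforts': array([-2.34537220e-04, -9.27103114e+01,  1.97976083e+00, -3.69942248e+01,
        1.78411725e-02,  8.02244438e-03,  4.73925411e-06]), 'tool_pos': array([ 0.1610446 , -0.60355279,  0.2307317 ]), 'tool_rot': array([[ 9.66183265e-01,  2.57856067e-01, -3.84662874e-04],
       [ 2.57856337e-01, -9.66182662e-01,  1.08320251e-03],
       [-9.23442608e-05, -1.14575990e-03, -9.99999339e-01]]), 'ft_force': array([ 0.06044564,  0.26498194, -0.22120437]), 'wrist_torque': array([-0.00045964,  0.00473228, -0.00733257]), 'finger_gap': 1.0016389230587992}
0.0187
scene {'fov_y': 45.43168750585006, 'cx': 323.5226222089987, 'cy': 245.22468377999576, 'k1': -0.05753188631717429, 'T': array([[ 0.86483447, -0.41217131,  0.28666382,  0.90046715],
       [ 0.50205512,  0.70839219, -0.496106  , -0.79798725],
       [ 0.00141025,  0.57297061
[... 217 characters left out ...]
[ 0.00424408,  0.99603715, -0.08883687,  0.39281419],
       [-0.9998358 ,  0.00579172,  0.01717057, -0.03924796],
       [ 0.01761705,  0.08874941,  0.99589818,  1.29862233],
       [ 0.        ,  0.        ,  0.        ,  1.        ]])}
wrist {'fov_y': 67.8909564074109, 'cx': 315.6395674703371, 'cy': 243.64150724307393, 'k1': -0.0022944557803273907, 'T': array([[ 2.57808814e-01,  9.28958981e-01,  2.65649822e-01,
         2.28164254e-01],
       [-9.66195540e-01,  2.48126398e-01,  6.99962089e-02,
        -5.86290631e-01],
       [-8.91126603e-04, -2.74715313e-01,  9.61525196e-01,
         3.72610155e-01],
       [ 0.00000000e+00,  0.00000000e+00,  0.00000000e+00,
         1.00000000e+00]])}
```

View pics/scene0.png

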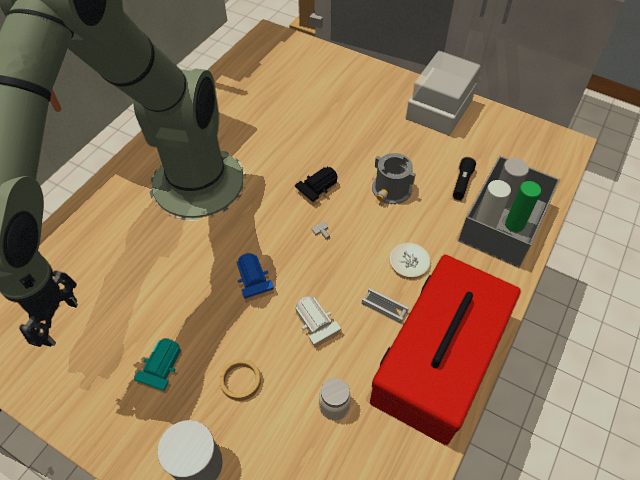

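View pics/top0.png

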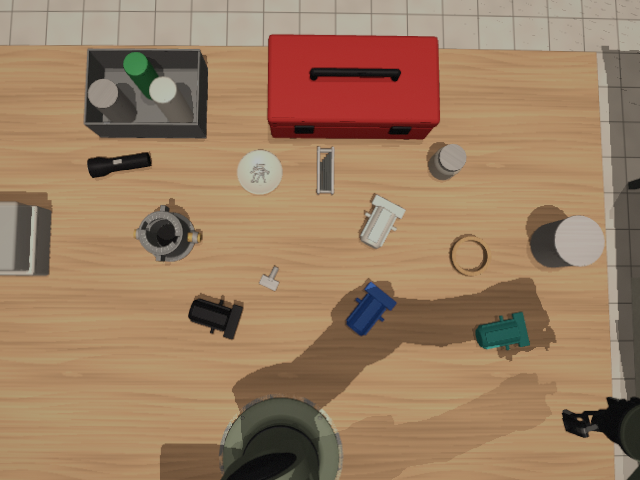

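View pics/wrist0.png

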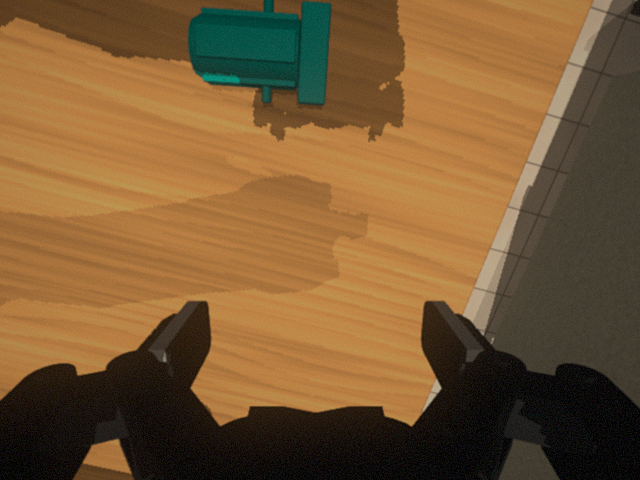

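```bash
cat > h.py <<'E'
import cv2,numpy as np
from rig import arm
def K(c):
    f=240/np.tan(np.radians(c["fov_y"]/2)); return np.array([[f,0,c["cx"]],[0,f,c["cy"]],[0,0,1.]])
def rays(c,px):
    px=np.asarray(px,float).reshape(-1,1,2)
    u=cv2.undistortPointsIter(px,K(c),np.array([c["k1"],0,0,0,0.]),None,None,(3,50,1e-9))[:,0]
    d=np.c_[u[:,0],-u[:,1],-np.ones(len(u))]@c["T"][:3,:3].T
    return c["T"][:3,3],d
def plane(c,px,z):
    o,d=rays(c,px); return o+d*((z-o[2])/d[:,2])[:,None]
def proj(c,P):
    P=np.asarray(P,float).reshape(-1,3); q=(P-c["T"][:3,3])@c["T"][:3,:3]
    q=q*[1,-1,-1]
    r,_=cv2.projectPoints(q,np.zeros(3),np.zeros(3),K(c),np.array([c["k1"],0,0,0,0.])); return r[:,0]
def tri(c1,p1,c2,p2):
    o1,d1=rays(c1,p1);o2,d2=rays(c2,p2);d1=d1[0]/np.linalg.norm(d1[0]);d2=d2[0]/np.linalg.norm(d2[0])
    s=np.linalg.lstsq(np.c_[d1,-d2],o2-o1,rcond=None)[0]
    a=o1+s[0]*d1;b=o2+s[1]*d2; return (a+b)/2,np.linalg.norm(a-b)
E
python3 - <<'E'
from h import *
for n,r in [("top",(320,100,460,260)),("top",(120,190,220,280)),("scene",(280,280,360,360)),("scene",(360,140,430,220))]:
    im=cv2.imread(f"pics/{n}0.png"); x0,y0,x1,y1=r
    s=800//(x1-x0); s=min(s,600//(y1-y0)); cv2.imwrite(f"pics/{n}_{x0}.png",cv2.resize(im[y0:y1,x0:x1],None,fx=s,fy=s,interpolation=cv2.INTER_CUBIC)); print(n,r,s)
im=cv2.imread("pics/top0.png");hsv=cv2.cvtColor(im,cv2.COLOR_BGR2HSV)
m=((hsv[...,1]<60)&(hsv[...,2]>110)).astype(np.uint8); m[:, :345]=0;m[:,420:]=0;m[:180]=0;m[260:]=0
c=arm.calibration("top")
n,l,st,ce=cv2.connectedComponentsWithStats(m)
i=1+np.argmax(st[1:,4]);print(st[i],ce[i])
ys,xs=np.where(l==i);P=plane(c,np.c_[xs,ys],0.034)[:,:2]
mu=P.mean(0);w,v=np.linalg.eigh(np.cov((P-mu).T));a=v[:,1]; 
if a[0]<0:a=-a
print(mu,a,np.degrees(np.arctan2(a[1],a[0])));q=(P-mu)@a;r=(P-mu)@[-a[1],a[0]];print(q.min(),q.max(),r.min(),r.max())
E
```

```text
top (320, 100, 460, 260) 3
top (120, 190, 220, 280) 6
scene (280, 280, 360, 360) 7
scene (360, 140, 430, 220) 7
[ 360  195   46   53 1280] [380.54296875 221.2015625 ]
[ 0.55210729 -0.23267149] [ 0.8877915  -0.46024586] -27.402973429180033
-0.06155067652017681 0.05340107228858944 -0.04097968381821542 0.041634277507079695
```

View pics/top_120.png

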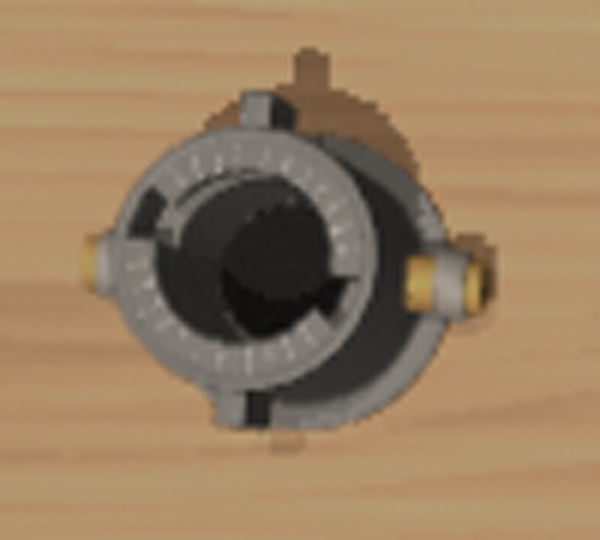

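View pics/scene_360.png

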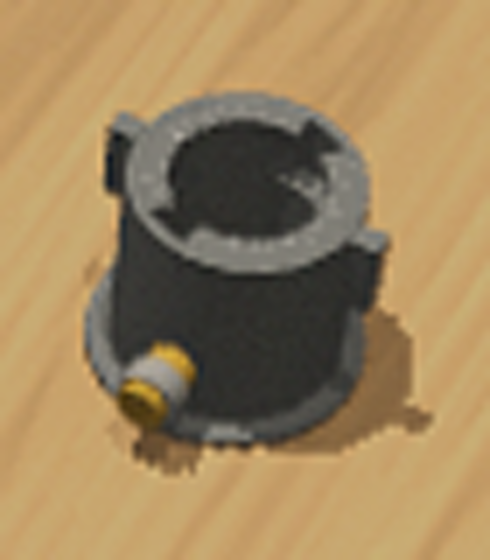

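View pics/top_320.png

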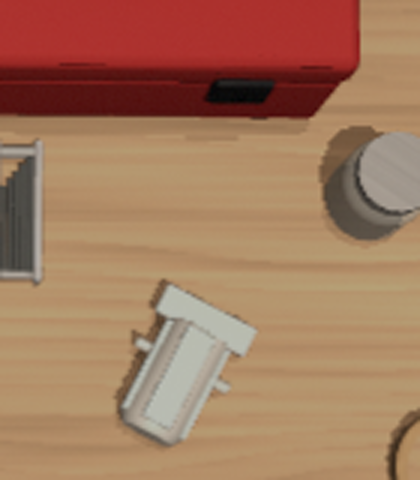

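```bash
python3 - <<'E'
from h import *
c=arm.calibration("top");s=arm.calibration("scene")
e=np.array([[258,110],[232,405]])/6+[120,190]; n=np.array([[147,213],[328,303]])/6+[120,190]
E=plane(c,e,.1);N=plane(c,n,.1)
print("ears",E,np.linalg.norm(E[0]-E[1]),E.mean(0),np.degrees(np.arctan2(*(E[0]-E[1])[[1,0]])))
print("notch",N,np.linalg.norm(N[0]-N[1]),N.mean(0),np.degrees(np.arctan2(*(N[0]-N[1])[[1,0]])))
rim=np.array([[247,127],[247,390],[117,258],[378,258]])/6+[120,190]
R=plane(c,rim,.1);print("rim",R,R.mean(0))
e=np.array([[122,122],[375,243]])/7+[360,140]; n=np.array([[322,137],[175,220]])/7+[360,140]
E=plane(s,e,.1);N=plane(s,n,.1)
print("ears",E,np.linalg.norm(E[0]-E[1]),E.mean(0),np.degrees(np.arctan2(*(E[0]-E[1])[[1,0]])))
print("notch",N,np.linalg.norm(N[0]-N[1]),N.mean(0),np.degrees(np.arctan2(*(N[0]-N[1])[[1,0]])))
E
```

```text
ears [[0.56969926 0.26565146 0.1       ]
 [0.4593629  0.27215836 0.1       ]] 0.1105280630276629 [0.51453108 0.26890491 0.1       ] -3.3750131393671086
notch [[0.5307477  0.30588986 0.1       ]
 [0.49749669 0.23757883 0.1       ]] 0.07597385151960459 [0.51412219 0.27173435 0.1       ] 64.04507475159525
rim [[0.56327002 0.26957209 0.1       ]
 [0.46495971 0.26675557 0.1       ]
 [0.51384097 0.31652733 0.1       ]
 [0.51440518 0.21943003 0.1       ]] [0.51411897 0.26807126 0.1       ]
ears [[0.46022227 0.27148034 0.1       ]
 [0.57787122 0.26356863 0.1       ]] 0.1179146683538403 [0.51904675 0.26752449 0.1       ] 176.15274174879923
notch [[0.53464956 0.30537586 0.1       ]
 [0.50312629 0.23411475 0.1       ]] 0.07792215578565821 [0.51888792 0.26974531 0.1       ] 66.13717973251042
```

>>> move_arm(commands=[[[50,-23,0,4],[100,-46,0,8],[150,-69,0,12],[200,-92,0,16],[250,-115,0,20],[300,-138,0,24],[350,-161,0,28],[400,-184,0,32],[450,-207,0,36],[480,-220,10,40],[503,-230,20,42.3],[503,-230,20,42.3],[503,-230,20,42.3],[503,-230,20,42.3]]], claw=-1)

```text
t: 1.9
tool_pos: [0.5872, -0.2527, 0.2115]
tool_rot: [[0.888, -0.461, 0.0], [-0.461, -0.888, 0.0], [-0.0, -0.0, -1.0]]
ft_force: [-0.0, -0.4, -0.2]
finger_gap: 0.998
```

```bash
python3 - <<'E'
from h import *
o=arm.observe();print(o["t"],o["tool_pos"],o["tool_rot"],o["joint_pos"],o["ft_force"])
c=arm.calibration("wrist");np.save("w1.npy",c,allow_pickle=True)
cv2.imwrite("pics/w1.png",arm.snapshot("wrist"))
E
```

```text
1.9 [ 0.58718847 -0.25272344  0.21147015] [[ 8.87652951e-01 -4.60513017e-01  1.20858785e-05]
 [-4.60512991e-01 -8.87652892e-01  3.57723143e-04]
 [-1.54008099e-04 -3.23099708e-04 -9.99999936e-01]] [ 16.66867586  32.36674747   1.99749202  90.64756571  -1.29812946
  57.01394701 -98.35724447] [-0.03961735 -0.37440422 -0.22647341]
```

View pics/w1.png

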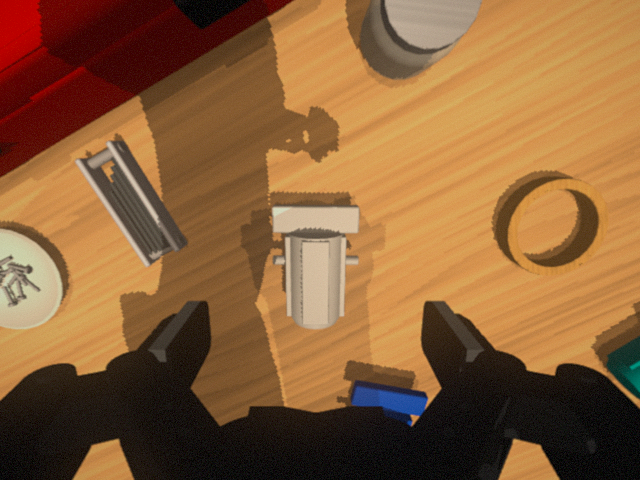

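```bash
python3 - <<'E'
from h import *
c=np.load("w1.npy",allow_pickle=True).item()
im=cv2.imread("pics/w1.png")
cv2.imwrite("pics/w1c.png",cv2.resize(im[190:340,250:380],None,fx=4,fy=4,interpolation=cv2.INTER_CUBIC))
px=[(273,207),(358,206.5),(273,234),(358,234),(315.5,220.5)]
P=plane(c,px,.034);print(P)
R=np.array([[.8877,-.4605],[-.4605,-.8877]]);print((P[:,:2]-[.58719,-.25272])@R)
E
```

```text
[[ 0.61621784 -0.22496142  0.034     ]
 [ 0.58121335 -0.29341645  0.034     ]
 [ 0.59422361 -0.21262098  0.034     ]
 [ 0.55804487 -0.28233979  0.034     ]
 [ 0.58744089 -0.25334427  0.034     ]]
[[ 0.01298519 -0.03800861]
 [ 0.01343524  0.03887848]
 [-0.01222187 -0.03883488]
 [-0.01223222  0.03971482]
 [ 0.00051019  0.00043863]]
```

View pics/w1c.png

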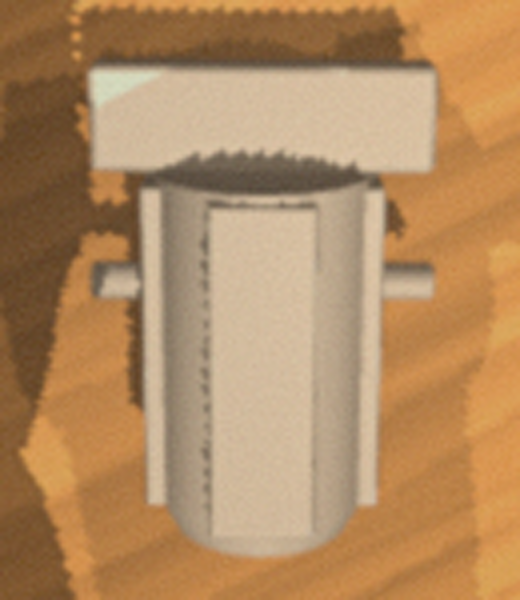

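>>> move_arm(commands=[[[3,0.2,40,0],[6,0.4,80,0],[10,0.5,120,0],[10,0.5,150,0],[10,0.5,155,0],[10,0.5,155,0]]])

```text
t: 2.7
tool_pos: [0.5961, -0.2581, 0.0574]
tool_rot: [[0.887, -0.461, 0.001], [-0.461, -0.887, 0.0], [0.001, -0.0, -1.0]]
ft_force: [0.4, 0.2, -0.5]
finger_gap: 1.001
```

```bash
python3 - <<'E'
from h import *
o=arm.observe();print(o["t"],o["tool_pos"],o["ft_force"])
c=arm.calibration("wrist");np.save("w2.npy",c,allow_pickle=True)
cv2.imwrite("pics/w2.png",arm.snapshot("wrist"))
E
```

```text
2.7 [ 0.59613203 -0.25806476  0.05738234] [ 0.43940784  0.16818843 -0.45579315]
```

View pics/w2.png

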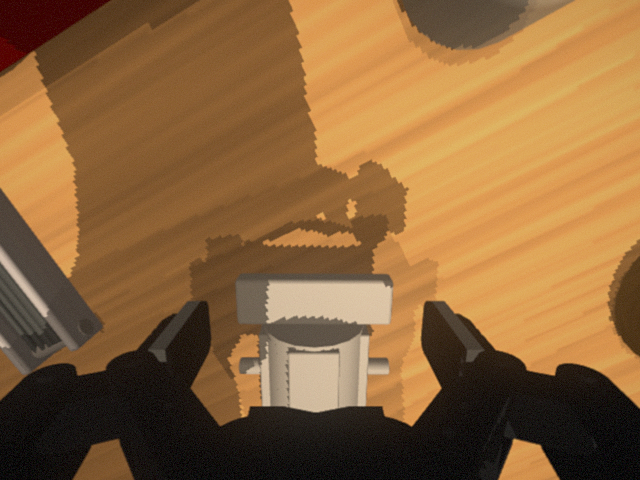

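>>> move_arm(commands=[[[0,-1.2,10,0],[0,-1.2,25,0],[0,-1.2,44,0],[0,-1.2,44,0],[0,-1.2,44,0]]])

```text
t: 3.38
tool_pos: [0.5971, -0.2571, 0.0137]
tool_rot: [[0.888, -0.461, 0.001], [-0.461, -0.888, -0.0], [0.001, -0.001, -1.0]]
ft_force: [0.7, 0.0, -0.1]
finger_gap: 1.002
```

```bash
python3 - <<'E'
from h import *
o=arm.observe();print(o["t"],o["tool_pos"],o["ft_force"])
cv2.imwrite("pics/w3.png",arm.snapshot("wrist"))
E
```

```text
3.375 [ 0.5970825  -0.25706709  0.01373013] [ 0.72032382  0.02764279 -0.05452094]
```

View pics/w3.png

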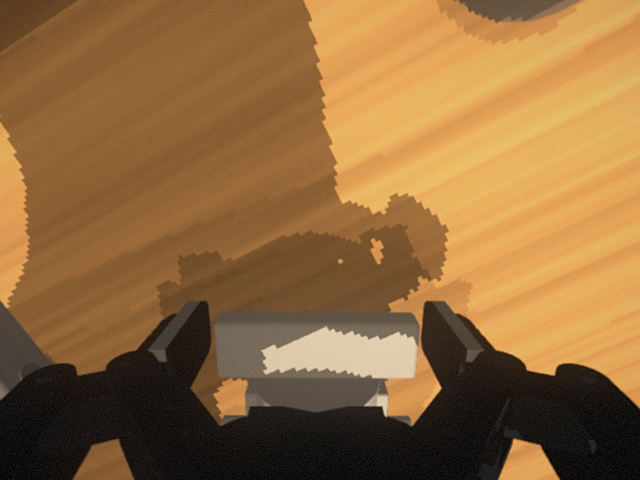

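>>> move_arm(commands=[[[0,0,0,0],[0,0,0,0],[0,0,0,0]]], claw=-0.88, newtons=20)

```text
t: 3.8
tool_pos: [0.5974, -0.2572, 0.0144]
tool_rot: [[0.887, -0.461, 0.002], [-0.461, -0.887, -0.0], [0.002, -0.001, -1.0]]
ft_force: [-1.3, -0.8, 0.3]
finger_gap: 0.939
```

>>> move_arm(commands=[[[0,0,0,0],[0,0,0,0],[0,0,0,0]]], claw=-0.82, newtons=20)

```text
t: 4.18
tool_pos: [0.5975, -0.2573, 0.0145]
tool_rot: [[0.887, -0.461, 0.003], [-0.461, -0.888, -0.001], [0.003, -0.001, -1.0]]
ft_force: [0.0, 0.1, 3.4]
finger_gap: 0.923
```

>>> move_arm(commands=[[[-1,0,-5,0],[-3,0,-10,0],[-5,0,-15,0],[-8,0,-20,0],[-8,0,-20,0],[-8,0,-20,0]]])

```text
t: 4.92
tool_pos: [0.5904, -0.2535, 0.0344]
tool_rot: [[0.888, -0.461, 0.003], [-0.461, -0.888, -0.001], [0.003, -0.001, -1.0]]
ft_force: [0.6, 0.0, -1.8]
finger_gap: 0.923
```

```bash
python3 - <<'E'
from h import *
o=arm.observe();print(o["t"],o["tool_pos"],o["ft_force"],o["wrist_torque"])
cv2.imwrite("pics/w4.png",arm.snapshot("wrist"))
im=arm.snapshot("scene");cv2.imwrite("pics/s4.png",cv2.resize(im[220:380,240:420],None,fx=3.5,fy=3.5,interpolation=cv2.INTER_CUBIC))
E
```

```text
4.925 [ 0.59036299 -0.25353331  0.0344287 ] [ 0.55154609  0.00651292 -1.84850769] [-0.06211735 -0.10722054 -0.04100004]
```

View pics/w4.png

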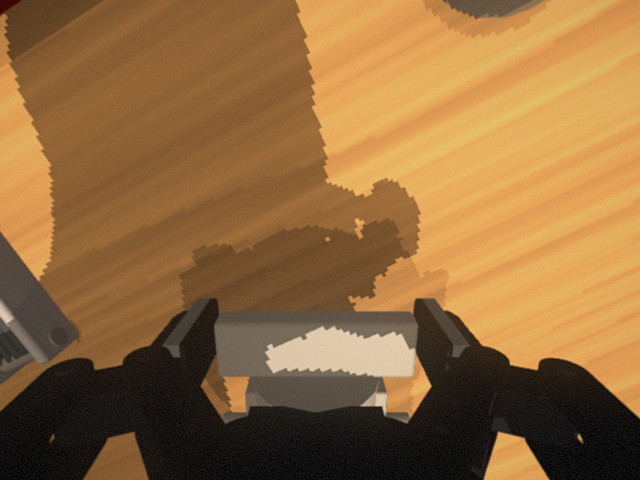

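View pics/s4.png

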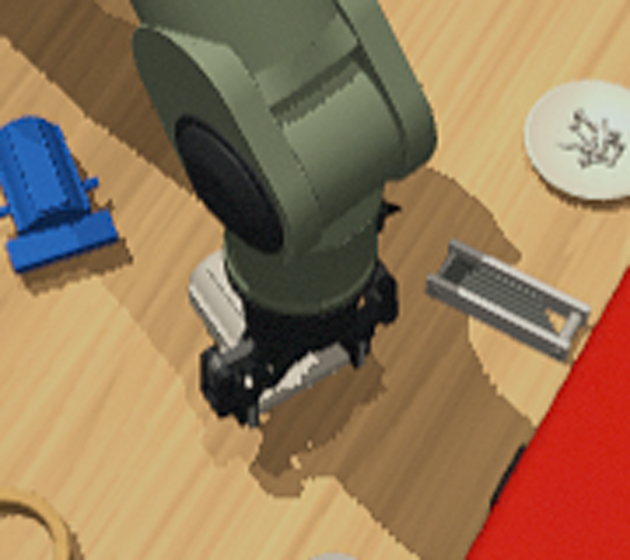

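>>> move_arm(commands=[[[0,0,0,0],[0,0,0,0]]], claw=-0.835)

```text
t: 5.28
tool_pos: [0.5903, -0.2535, 0.0341]
tool_rot: [[0.887, -0.461, 0.002], [-0.461, -0.887, -0.0], [0.002, -0.001, -1.0]]
ft_force: [-0.2, 0.1, -1.8]
finger_gap: 0.929
```

```bash
python3 - <<'E'
from h import *
o=arm.observe();print(o["t"],o["tool_pos"],o["ft_force"],o["wrist_torque"],o["finger_gap"])
E
```

```text
5.275 [ 0.59029298 -0.25351465  0.03413552] [-0.21397189  0.12519719 -1.82606474] [-0.01847746 -0.14637493  0.01473065] 0.9285531649679538
```

>>> move_arm(commands=[[[0,0,0,0],[0,0,0,0]]], claw=-0.842)

```text
t: 5.52
tool_pos: [0.5903, -0.2535, 0.0341]
tool_rot: [[0.888, -0.461, 0.002], [-0.461, -0.888, -0.0], [0.002, -0.001, -1.0]]
ft_force: [0.7, 1.8, -1.8]
finger_gap: 0.924
```

```bash
python3 - <<'E'
from h import *
o=arm.observe();print(o["t"],o["tool_pos"],o["ft_force"],o["wrist_torque"],o["finger_gap"])
E
```

```text
5.525 [ 0.59029539 -0.25352889  0.03413187] [ 0.68873313  1.7840663  -1.79524191] [-0.02797242 -0.08569246 -0.00436309] 0.924222914273601
```

>>> move_arm(commands=[[[0,0,0,0],[0,0,0,0]]], claw=-0.85)

```text
t: 5.78
tool_pos: [0.5903, -0.2536, 0.0341]
tool_rot: [[0.887, -0.461, 0.002], [-0.461, -0.887, -0.0], [0.002, -0.001, -1.0]]
ft_force: [-1.0, 0.8, -2.2]
finger_gap: 0.929
```

```bash
cat > look.py <<'E'
from h import *
import sys
o=arm.observe();print(o["t"],o["tool_pos"].round(4),o["ft_force"].round(2),o["wrist_torque"].round(3),round(o["finger_gap"],4),o["joint_pos"].round(1))
for n in sys.argv[2:]:
    np.save(f"{n}_{sys.argv[1]}.npy",arm.calibration(n),allow_pickle=True)
    cv2.imwrite(f"pics/{n}_{sys.argv[1]}.png",arm.snapshot(n))
E
python3 look.py 5 wrist
```

```text
5.775 [ 0.5903 -0.2536  0.0341] [-0.96  0.76 -2.19] [ 0.022 -0.101  0.   ] 0.9292 [ 17.2  45.5   1.1  96.2  -1.3  38.2 -98.4]
```

View pics/wrist_5.png

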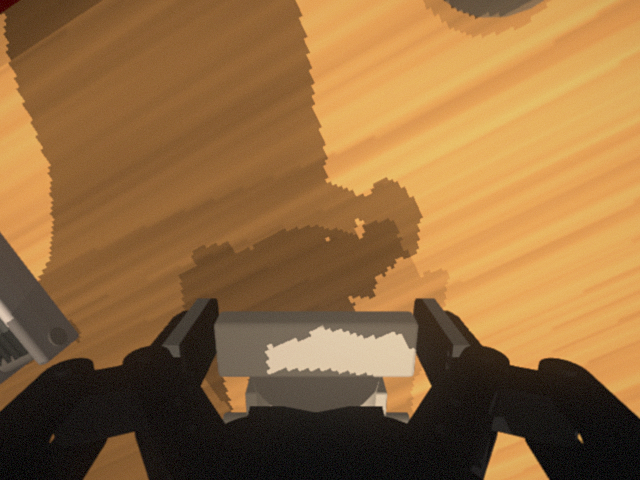

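>>> move_arm(commands=[[[0,0,0,0],[0,0,0,0]]], claw=-0.856)

```text
t: 6.08
tool_pos: [0.5903, -0.2536, 0.0341]
tool_rot: [[0.887, -0.461, 0.002], [-0.461, -0.887, -0.0], [0.002, -0.001, -1.0]]
ft_force: [-0.0, 0.9, -2.2]
finger_gap: 0.93
```

```bash
python3 look.py 6 
```

```text
6.075 [ 0.5903 -0.2536  0.0341] [-0.01  0.9  -2.18] [-0.059 -0.061 -0.016] 0.9299 [ 17.2  45.5   1.1  96.2  -1.3  38.2 -98.4]
```

>>> move_arm(commands=[[[0,0,0,0],[0,0,0,0]]], claw=-0.862)

```text
t: 6.32
tool_pos: [0.5903, -0.2535, 0.0341]
tool_rot: [[0.887, -0.461, 0.002], [-0.461, -0.887, -0.0], [0.002, -0.001, -1.0]]
ft_force: [1.0, 0.6, -1.6]
finger_gap: 0.931
```

```bash
python3 look.py 7 wrist
```

```text
6.325 [ 0.5903 -0.2535  0.0341] [ 0.96  0.57 -1.64] [-0.015 -0.015 -0.086] 0.9313 [ 17.2  45.5   1.1  96.2  -1.3  38.2 -98.4]
```

View pics/wrist_7.png

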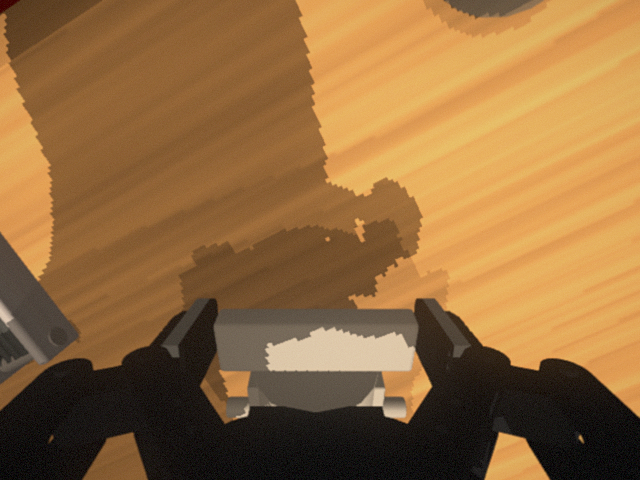

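>>> move_arm(commands=[[[-2,0,-4,0],[-4,0,-8,0],[-7,0,-12,0],[-10,0,-16,0],[-13,0,-20,0],[-17,0,-24,0],[-17,0,-24,0]]])

```text
t: 7.25
tool_pos: [0.5751, -0.2456, 0.0585]
tool_rot: [[0.887, -0.461, 0.003], [-0.461, -0.888, -0.001], [0.002, -0.001, -1.0]]
ft_force: [0.0, 0.1, -2.0]
finger_gap: 0.933
```

```bash
python3 look.py 8 wrist
```

```text
7.25 [ 0.5751 -0.2456  0.0585] [ 0.01  0.15 -2.02] [-0.052 -0.016 -0.011] 0.9332 [ 16.9  42.3   1.2  98.7  -1.3  39.  -98.6]
```

View pics/wrist_8.png

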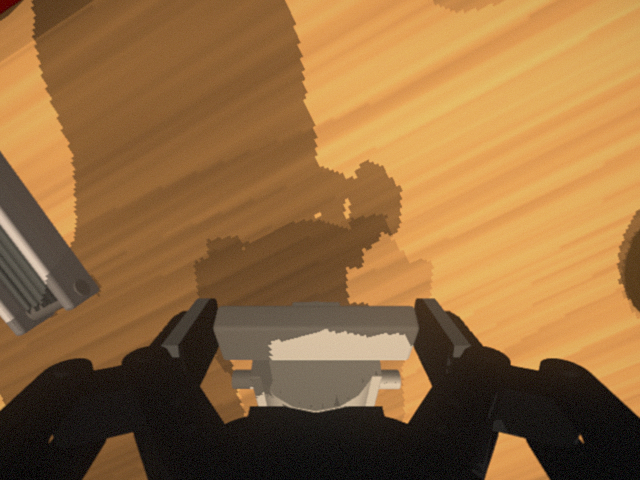

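>>> move_arm(commands=[[[-3,0,-4,0],[-7,0,-8,0],[-12,0,-12,0],[-17,0,-16,0],[-22,0,-20,0],[-27,0,-23,0],[-27,0,-23,0]]], claw=-0.864)

```text
t: 8.18
tool_pos: [0.551, -0.2331, 0.0815]
tool_rot: [[0.888, -0.461, 0.003], [-0.461, -0.888, -0.001], [0.003, -0.001, -1.0]]
ft_force: [-0.4, -0.1, -1.2]
finger_gap: 0.933
```

```bash
python3 look.py 9 wrist
```

```text
8.175 [ 0.551  -0.2331  0.0815] [-0.42 -0.13 -1.22] [-0.008  0.019 -0.005] 0.9334 [ 16.4  38.4   1.2 102.5  -1.2  38.9 -99.1]
```

View pics/wrist_9.png

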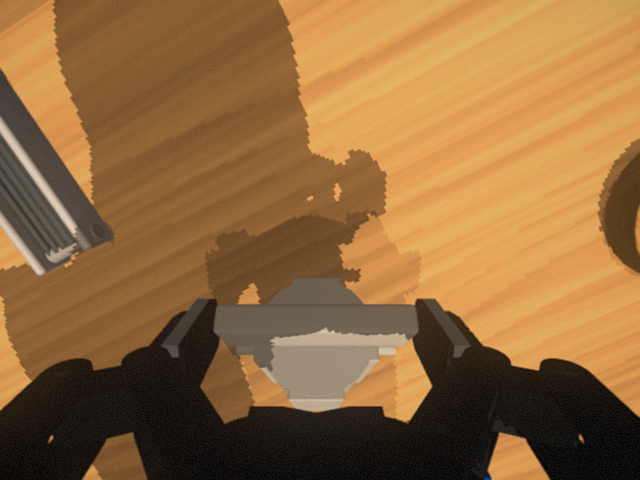

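>>> move_arm(commands=[[[-4,0,-3,0],[-8,0,-6,0],[-12,0,-9,0],[-16,0,-12,0],[-20,0,-14,0],[-20,0,-14,0]]])

```text
t: 8.98
tool_pos: [0.5332, -0.2239, 0.0955]
tool_rot: [[0.888, -0.461, 0.003], [-0.461, -0.888, -0.001], [0.003, -0.001, -1.0]]
ft_force: [-0.3, -0.4, -1.0]
finger_gap: 0.936
```

```bash
python3 look.py 10 wrist scene
```

```text
8.975 [ 0.5332 -0.2239  0.0955] [-0.34 -0.38 -1.  ] [-0.013 -0.024  0.05 ] 0.9363 [ 16.   35.8   1.3 105.3  -1.2  38.8 -99.4]
```

View pics/wrist_10.png

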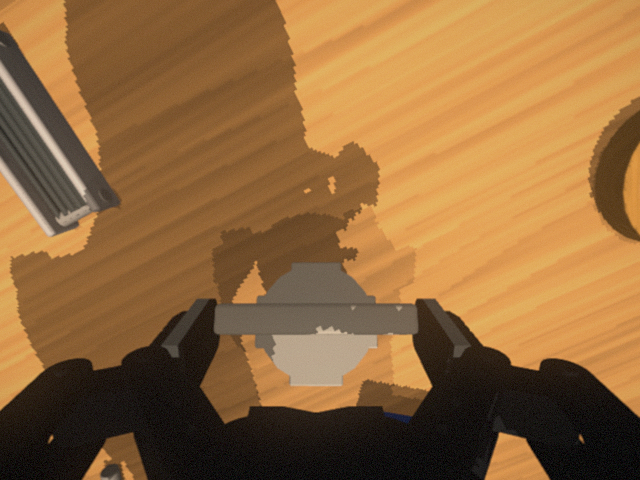

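View pics/scene_10.png

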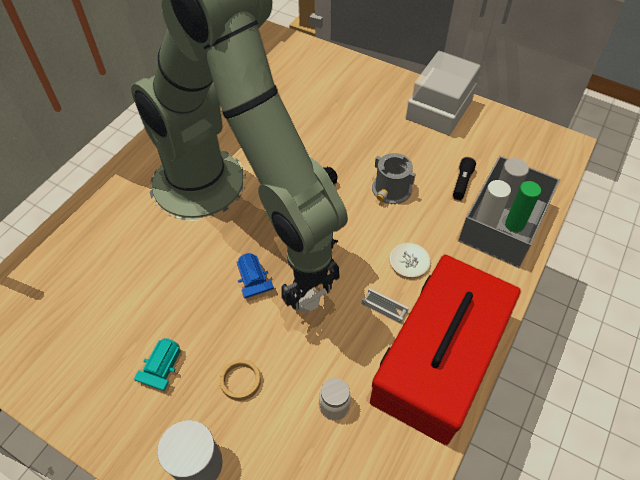

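>>> move_arm(commands=[[[-3,0,1,0],[-5,0,3,0],[-5,0,5,0],[-5,0,7,0],[-5,0,7,0]]])

```text
t: 9.7
tool_pos: [0.5309, -0.2225, 0.0895]
tool_rot: [[0.887, -0.461, 0.007], [-0.461, -0.887, -0.002], [0.007, -0.001, -1.0]]
ft_force: [3.7, -1.1, 13.4]
finger_gap: 0.932
```

```bash
python3 look.py 11 wrist
```

```text
9.7 [ 0.5309 -0.2225  0.0895] [ 3.73 -1.13 13.42] [-0.512 -0.866  0.04 ] 0.9317 [ 16.   36.    1.2 106.1  -1.2  37.5 -99.5]
```

View pics/wrist_11.png

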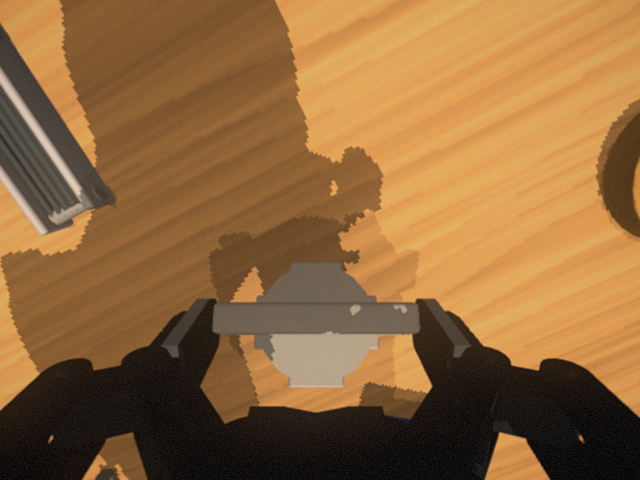

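```bash
python3 - <<'E'
from h import *
c=np.load("wrist_11.npy",allow_pickle=True).item()
R=np.array([[.8877,-.4605],[-.4605,-.8877]])
t=np.array([.5309,-.2225])
for z,p in [(.115,[(316,303),(316,333),(213,318),(420,318)]),(.09,[(316,263),(316,387)])]:
    P=plane(c,p,z)[:,:2]; print(z,(P-t)@R*1000)
E
```

```text
0.115 [[ 14.15062662   0.62515113]
 [  2.21663042   0.62352877]
 [  8.25960592 -36.57006675]
 [  8.244811    38.17032266]]
0.09 [[ 20.75566587   0.64013947]
 [-39.98743835   0.63188789]]
```

>>> move_arm(commands=[[[-2,0,-3,0],[-6,0,-3,0],[-11,0,-4,0],[-16,0,-4,0],[-21,0,-4,0],[-25,0,-4,0],[-25,0,-4,0]]])

```text
t: 10.62
tool_pos: [0.5084, -0.2108, 0.0934]
tool_rot: [[0.887, -0.461, 0.007], [-0.461, -0.888, -0.002], [0.007, -0.001, -1.0]]
ft_force: [0.4, -0.3, -2.0]
finger_gap: 0.932
```

```bash
python3 look.py 12 wrist
```

```text
10.625 [ 0.5084 -0.2108  0.0934] [ 0.4  -0.26 -2.04] [-0.009 -0.015  0.013] 0.9317 [  15.5   33.9    1.2  109.8   -1.1   35.9 -100. ]
```

View pics/wrist_12.png

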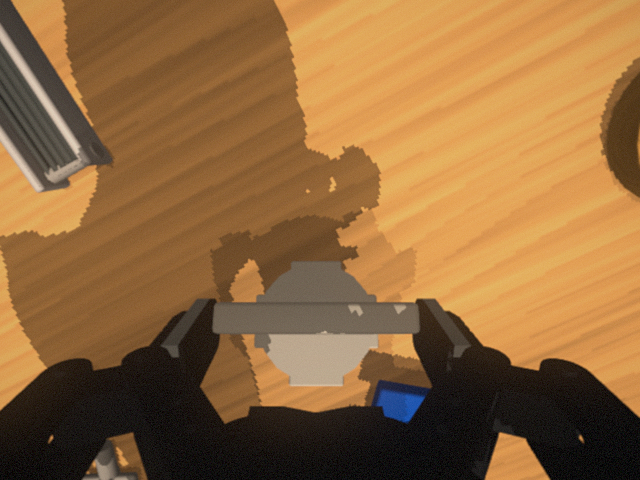

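>>> move_arm(commands=[[[5,0,-5,0],[5,0,-5,0],[5,0,-5,0]]], claw=-0.867)

```text
t: 11.05
tool_pos: [0.5131, -0.2132, 0.0984]
tool_rot: [[0.887, -0.461, 0.007], [-0.461, -0.888, -0.002], [0.007, -0.001, -1.0]]
ft_force: [0.9, -0.6, -1.5]
finger_gap: 0.933
```

```bash
python3 look.py 13 wrist
```

```text
11.05 [ 0.5131 -0.2132  0.0984] [ 0.9  -0.64 -1.52] [-0.005 -0.033 -0.02 ] 0.9328 [ 15.6  33.8   1.2 108.9  -1.1  36.9 -99.9]
```

View pics/wrist_13.png

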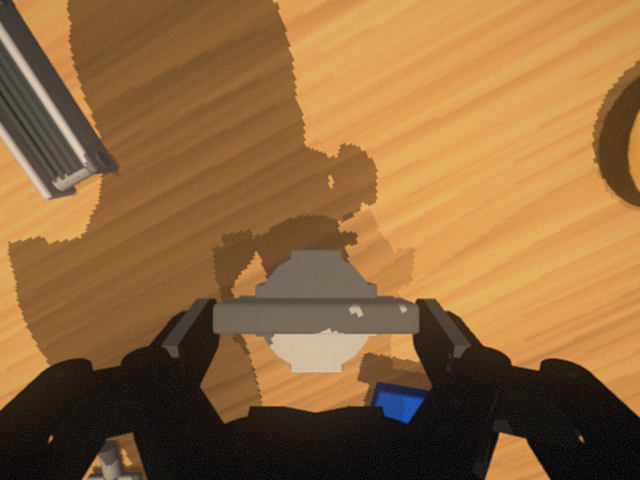

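>>> move_arm(commands=[[[0,0,0,0],[0,0,0,0],[0,0,0,0]]], claw=-0.87)

```text
t: 11.48
tool_pos: [0.513, -0.2132, 0.0984]
tool_rot: [[0.887, -0.461, 0.007], [-0.461, -0.887, -0.002], [0.007, -0.001, -1.0]]
ft_force: [-0.4, 0.5, -1.6]
finger_gap: 0.936
```

```bash
python3 look.py 14 wrist
```

```text
11.475 [ 0.513  -0.2132  0.0984] [-0.42  0.55 -1.63] [-0.014  0.034  0.009] 0.9355 [ 15.6  33.8   1.2 108.9  -1.1  36.9 -99.9]
```

View pics/wrist_14.png

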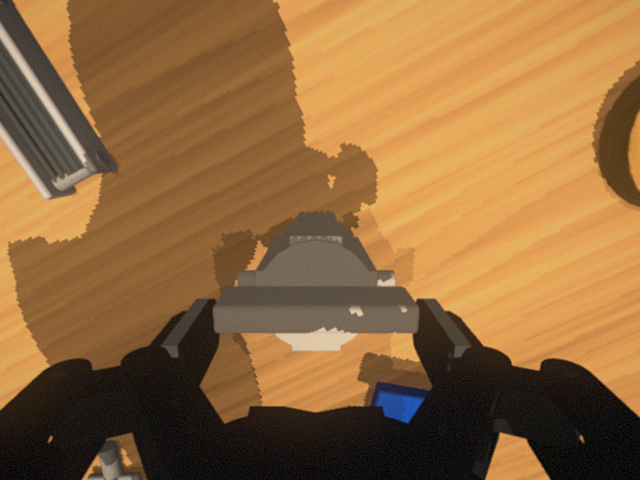

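>>> move_arm(commands=[[[0,0,2,0],[0,0,4,0],[0,0,6,0],[0,0,6,0]]])

```text
t: 12.02
tool_pos: [0.5132, -0.2133, 0.0925]
tool_rot: [[0.887, -0.461, 0.007], [-0.461, -0.887, -0.002], [0.007, -0.001, -1.0]]
ft_force: [-0.1, -0.6, 2.0]
finger_gap: 0.938
```

>>> move_arm(commands=[[[0,0,1,0],[0,0,2,0],[0,0,2,0]]])

```text
t: 12.4
tool_pos: [0.5133, -0.2133, 0.0906]
tool_rot: [[0.887, -0.461, 0.008], [-0.461, -0.887, -0.002], [0.008, -0.001, -1.0]]
ft_force: [-1.2, 0.5, 4.8]
finger_gap: 0.934
```

```bash
python3 look.py 15 wrist
```

```text
12.4 [ 0.5133 -0.2133  0.0906] [-1.18  0.47  4.82] [ 0.047  0.173 -0.026] 0.9336 [ 15.6  34.5   1.2 109.1  -1.1  35.9 -99.9]
```

View pics/wrist_15.png

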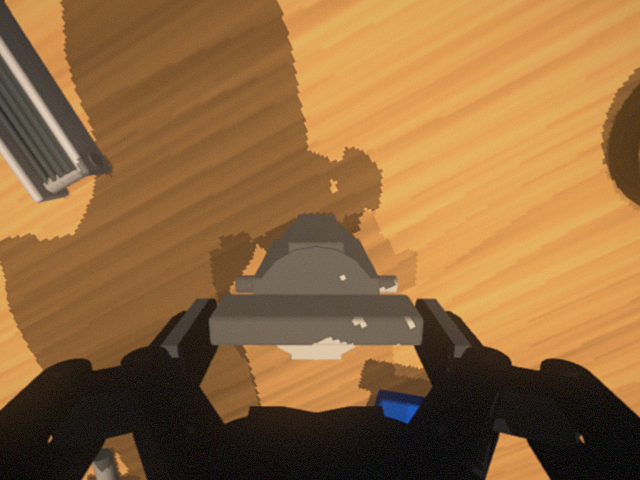

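```bash
python3 - <<'E'
from h import *
c=np.load("wrist_15.npy",allow_pickle=True).item()
R=np.array([[.8877,-.4605],[-.4605,-.8877]]);t=np.array([.5133,-.2133])
for z,p in [(.115,[(316,317),(316,345),(210,331),(422,331)]),(.09,[(316,295),(316,359),(316,247)]),(.062,[(240,284),(393,284)])]:
    P=plane(c,p,z)[:,:2]; print(z,(P-t)@R*1000)
E
```

```text
0.115 [[  8.18971926   0.63217255]
 [ -3.29874191   0.63028005]
 [  2.51037733 -38.44159098]
 [  2.50080223  39.68971856]]
0.09 [[  5.89185669   0.64211479]
 [-25.73708303   0.63690318]
 [ 27.53785395   0.64569607]]
0.062 [[ -0.26685119 -38.40374047]
 [ -0.283429    40.21298416]]
```

>>> move_arm(commands=[[[0,0,0,0],[0,0,0,0],[0,0,0,0],[0,0,0,0]]], claw=-1)

```text
t: 12.95
tool_pos: [0.5133, -0.2133, 0.0906]
tool_rot: [[0.887, -0.461, 0.007], [-0.461, -0.887, -0.002], [0.008, -0.001, -1.0]]
ft_force: [-0.0, 0.1, 0.0]
finger_gap: 1.0
```

```bash
python3 look.py 16 wrist
```

```text
12.95 [ 0.5133 -0.2133  0.0906] [-0.01  0.11  0.03] [ 0.011  0.042 -0.047] 0.9995 [ 15.6  34.5   1.2 109.1  -1.1  35.9 -99.9]
```

View pics/wrist_16.png

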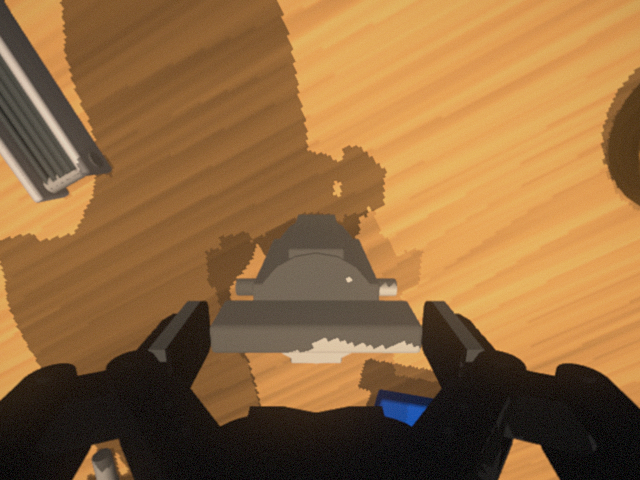

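```bash
python3 - <<'E'
from h import *
c=np.load("wrist_16.npy",allow_pickle=True).item()
im=cv2.imread("pics/wrist_16.png");cv2.imwrite("pics/w16c.png",cv2.resize(im[200:380,190:440],None,fx=3,fy=3,interpolation=cv2.INTER_CUBIC))
R=np.array([[.8877,-.4605],[-.4605,-.8877]]);t=np.array([.5133,-.2133])
for z,p in [(.115,[(316,325),(316,353),(210,339),(421,339)]),(.09,[(316,301),(316,363),(316,253)]),(.062,[(236,287),(397,287)])]:
    P=plane(c,p,z)[:,:2]; print(z,(P-t)@R*1000)
E
```

```text
0.115 [[  4.95977947   0.63341798]
 [ -6.67989465   0.63158031]
 [ -0.79502222 -38.68646719]
 [ -0.80342533  39.56646141]]
0.09 [[  3.05840414   0.64382366]
 [-27.82913604   0.63894474]
 [ 24.90517581   0.64728893]]
0.062 [[ -1.9358677  -40.54463613]
 [ -1.95287845  42.35890489]]
```

View pics/w16c.png

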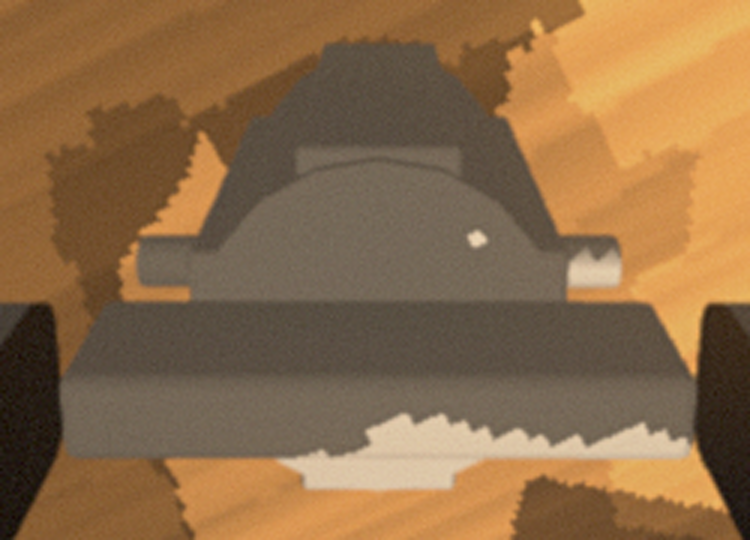

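>>> move_arm(commands=[[[0,0,-15,0],[0,0,-35,0],[0,0,-70,0],[0,0,-110,0],[0,0,-110,0],[0,0,-110,0]]])

```text
t: 13.75
tool_pos: [0.5124, -0.213, 0.201]
tool_rot: [[0.887, -0.461, 0.008], [-0.461, -0.887, -0.002], [0.008, -0.002, -1.0]]
ft_force: [0.4, 1.2, 0.8]
finger_gap: 1.002
```

```bash
python3 look.py 17 wrist scene
```

```text
13.75 [ 0.5124 -0.213   0.201 ] [0.44 1.18 0.85] [-0.027  0.047  0.042] 1.0017 [  15.    25.3    1.9  104.7   -1.1   49.5 -100. ]
```

View pics/wrist_17.png

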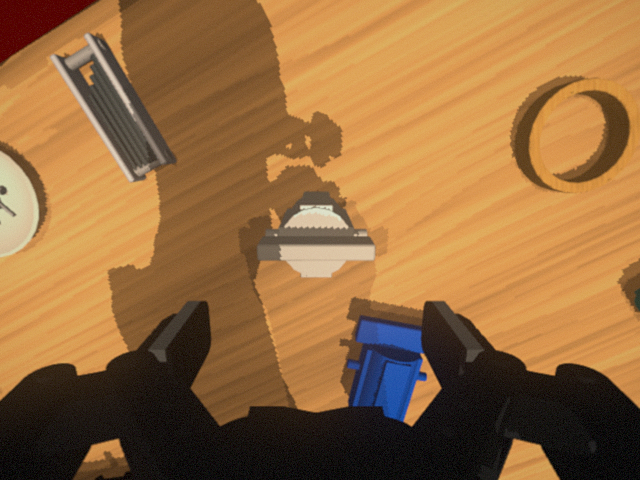

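View pics/scene_17.png

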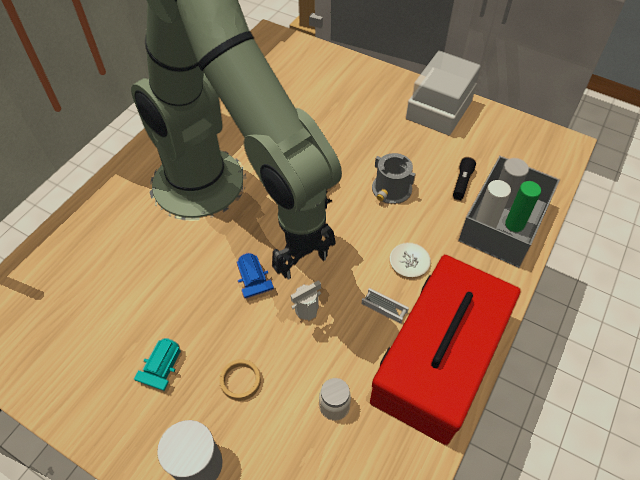

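>>> move_arm(commands=[[[0,0,0,-10],[0,0,0,-20],[0,0,0,-30],[0,0,0,-40],[0,0,0,-50],[0,0,0,-60],[0,0,0,-70],[0,0,0,-80],[0,0,0,-90],[0,0,0,-90],[0,0,0,-90]]], claw=0.1)

```text
t: 15.22
tool_pos: [0.5119, -0.2129, 0.1997]
tool_rot: [[0.465, 0.886, 0.006], [0.886, -0.465, -0.002], [0.001, 0.006, -1.0]]
ft_force: [0.8, 0.4, 0.3]
finger_gap: 0.452
```

```bash
python3 look.py 18 wrist; python3 - <<'E'
from h import *
c=np.load("wrist_17.npy",allow_pickle=True).item()
P=plane(c,[(316,244),(316,261),(257.5,253),(375,253)],.115)
print(P)
d=P[2]-P[3];print(np.degrees(np.arctan2(d[1],d[0])),np.linalg.norm(d),P.mean(0))
print(arm.observe()["tool_rot"])
E
```

```text
15.225 [ 0.5119 -0.2129  0.1997] [0.79 0.37 0.29] [-0.009  0.045 -0.026] 0.4524 [ 31.1  26.4 -19.8 103.9  11.2  51.2 -21.5]
[[ 0.51660611 -0.21594216  0.115     ]
 [ 0.50605912 -0.21046912  0.115     ]
 [ 0.52909698 -0.17830374  0.115     ]
 [ 0.49286684 -0.24811063  0.115     ]]
62.57044977170067 0.07864873901161812 [ 0.51115726 -0.21320641  0.115     ]
[[ 0.46386636  0.88588454  0.00604881]
 [ 0.88590436 -0.46386443 -0.00180256]
 [ 0.00120897  0.00619481 -0.99998008]]
```

View pics/wrist_18.png

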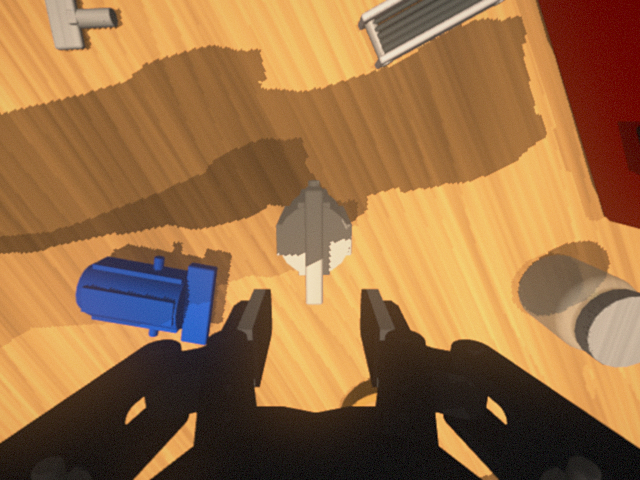

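>>> move_arm(commands=[[[0,0,30,0],[0,0,60,0],[0,0,85,0],[0,0,100,0],[0,0,105,0],[0,0,105,0],[0,0,105,0]]])

```text
t: 16.15
tool_pos: [0.513, -0.2133, 0.0956]
tool_rot: [[0.464, 0.886, 0.007], [0.886, -0.464, -0.002], [0.001, 0.007, -1.0]]
ft_force: [-0.2, -0.3, 0.1]
finger_gap: 0.45
```

```bash
python3 look.py 19 wrist
```

```text
16.15 [ 0.513  -0.2133  0.0956] [-0.22 -0.29  0.06] [0.018 0.002 0.003] 0.45 [ 28.9  34.8 -17.2 108.2  15.6  38.8 -25.3]
```

View pics/wrist_19.png

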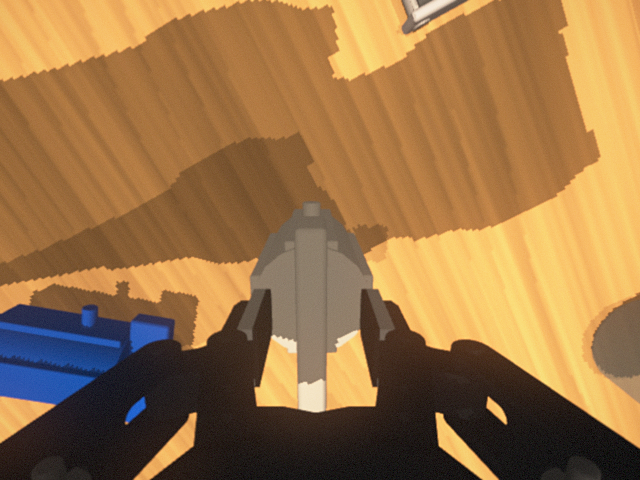

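>>> move_arm(commands=[[[0,-1.4,0,0],[0,-1.4,0,0],[0,-1.4,0,0],[0,-1.4,0,0],[0,-1.4,0,0],[0,-1.4,0,0],[0,-1.4,0,0]]], claw=1, newtons=60)

```text
t: 17.08
tool_pos: [0.5118, -0.2126, 0.0961]
tool_rot: [[0.464, 0.886, 0.007], [0.886, -0.464, -0.003], [0.001, 0.008, -1.0]]
ft_force: [-2.8, 2.1, 8.5]
finger_gap: 0.121
```

```bash
python3 look.py 20 wrist
```

```text
17.075 [ 0.5118 -0.2126  0.0961] [-2.75  2.1   8.54] [0.275 0.658 0.033] 0.121 [ 28.9  34.6 -17.2 108.4  15.6  38.8 -25.3]
```

View pics/wrist_20.png

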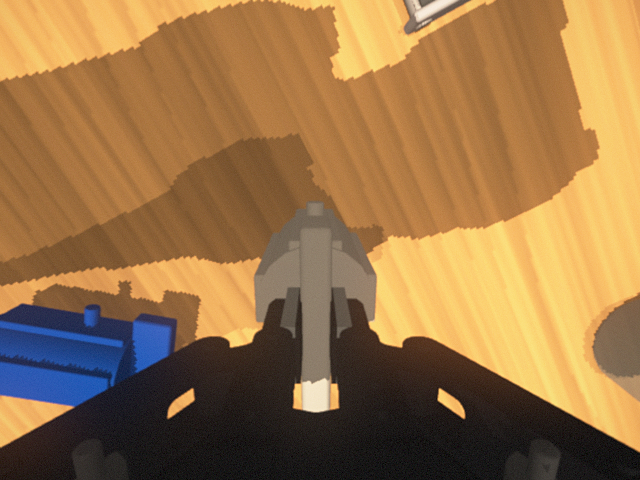

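>>> move_arm(commands=[[[0,0,-30,0],[0,0,-65,0],[0,0,-100,0],[0,0,-125,0],[0,0,-125,0],[0,0,-125,0]]], newtons=90)

```text
t: 17.88
tool_pos: [0.5104, -0.2122, 0.2203]
tool_rot: [[0.464, 0.886, 0.006], [0.886, -0.464, -0.002], [0.001, 0.007, -1.0]]
ft_force: [0.2, 0.9, -2.7]
finger_gap: 0.115
```

>>> move_arm(commands=[[[15,-8,0,0],[45,-23,0,-1],[85,-44,0,-2],[125,-64,0,-2.5],[165,-85,0,-3.6],[205,-106,0,-3.6],[245,-126,0,-3.6],[285,-147,0,-3.6],[325,-168,0,-3.6],[365,-188,0,-3.6],[400,-206,0,-3.6],[420,-217,0,-3.6],[428,-220,0,-3.6],[428,-220,0,-3.6],[428,-220,0,-3.6]]])

```text
t: 19.75
tool_pos: [0.5144, 0.2678, 0.2191]
tool_rot: [[0.409, 0.913, 0.006], [0.913, -0.409, -0.003], [-0.0, 0.007, -1.0]]
ft_force: [0.2, 0.1, -3.0]
finger_gap: 0.113
```

```bash
python3 look.py 21 wrist top scene
```

```text
19.75 [0.5144 0.2678 0.2191] [ 0.19  0.09 -3.02] [ 0.024 -0.002  0.022] 0.1125 [-14.2  28.4 -27.2  98.6  15.5  56.5 -71.3]
```

View pics/wrist_21.png

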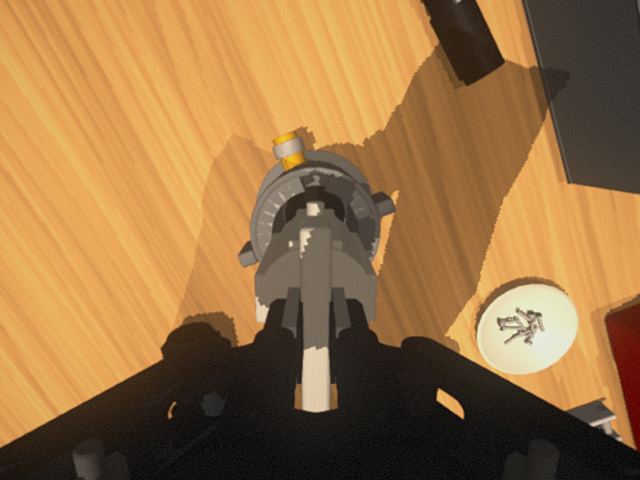

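View pics/scene_21.png

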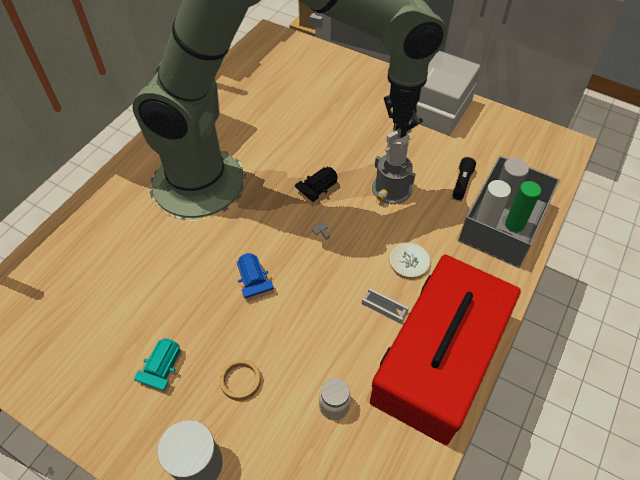

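```bash
python3 - <<'E'
import cv2
im=cv2.imread("pics/wrist_21.png");cv2.imwrite("pics/w21c.png",cv2.resize(im[120:320,220:420],None,fx=4,fy=4,interpolation=cv2.INTER_CUBIC)[:600])
im=cv2.imread("pics/scene_21.png");cv2.imwrite("pics/s21c.png",cv2.resize(im[90:210,350:440],None,fx=5,fy=5,interpolation=cv2.INTER_CUBIC))
E
```

```text
(no output)
```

View pics/w21c.png

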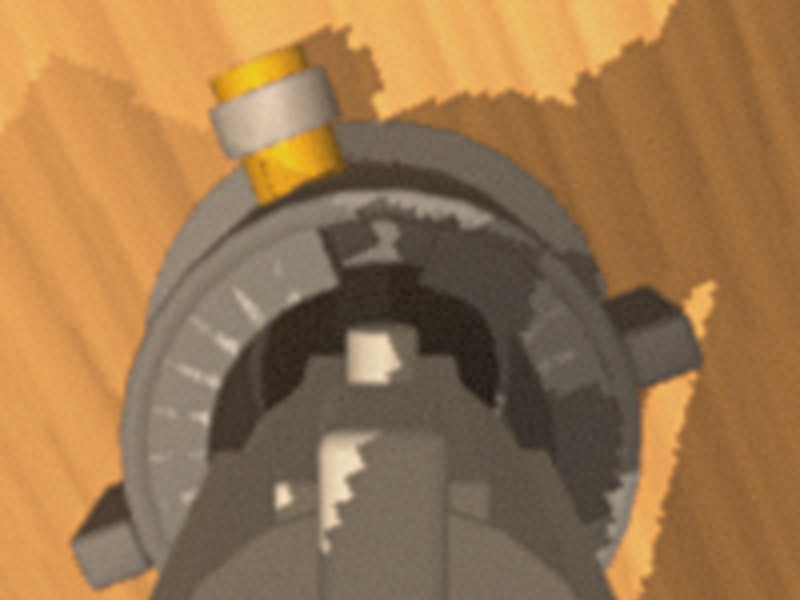

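View pics/s21c.png

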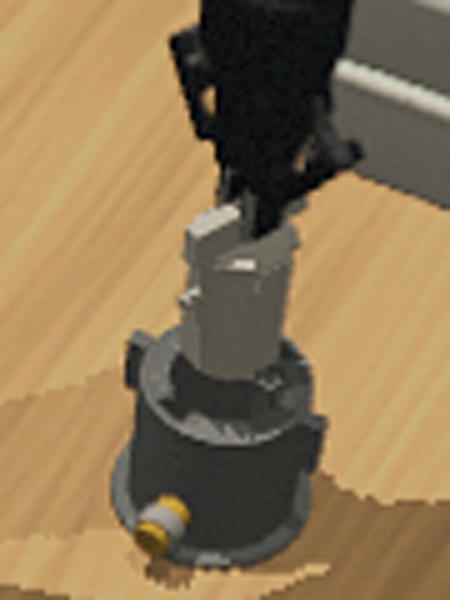

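```bash
python3 - <<'E'
from h import *
c=np.load("wrist_21.npy",allow_pickle=True).item()
f=lambda p:np.array(p)/4+[220,120]
E=plane(c,f([(668,350),(115,550)]),.1)
d=E[0]-E[1];m=E.mean(0);print("ears",E[:,:2],np.linalg.norm(d),m,np.degrees(np.arctan2(d[1],d[0])))
N=plane(c,f([(380,272),(382,225),(340,280),(420,265)]),.1)
print("notch",N[:,:2]);
for n in N[:2]: print(np.linalg.norm((n-m)[:2]),np.degrees(np.arctan2(*(n-m)[[1,0]])))
L=plane(c,f([(122,440),(640,420),(390,190)]),.1);print("rim",L[:,:2],np.linalg.norm(L[0]-L[1]))
t=np.array([.5144,.2678]);a=np.array([.409,.913]);b=np.array([.913,-.409])
# cartridge: bar end, pin, body
for z,p in [(.238,[(320,430),(445,432)]),(.213,[(320,520),(445,520)]),(.185,[(348,350),(415,350)]),(.213,[(205,590),(590,560)]),(.123,[(312,357),(460,357)])]:
    P=plane(c,f(p),z)[:,:2]-t;print(z,(P@a*1000).round(1),(P@b*1000).round(1))
E
```

```text
ears [[0.57246456 0.26622285]
 [0.4614834  0.27349829]] 0.11121937428724527 [0.51697398 0.26986057 0.1       ] -3.7506927947153774
notch [[0.5297046  0.30117092]
 [0.53349113 0.30873075]
 [0.52245466 0.30283275]
 [0.53686214 0.29934816]]
0.033799505186957804 67.8736059822392
0.04223395907326631 66.97784590109309
rim [[0.47259126 0.29234406]
 [0.5629022  0.25596282]
 [0.53733284 0.31379607]] 0.09736354686782274
0.238 [39.9 39.7] [-5.6  5.5]
0.213 [24.  23.9] [-6.7  6.9]
0.185 [37.6 37.6] [-4.   4.3]
0.213 [15.9 19.3] [-19.4  22.8]
0.123 [25.3 25.3] [-11.3  13.7]
```

>>> move_arm(commands=[[[1.5,1.5,15,0],[1.5,1.5,35,0],[1.5,1.5,55,0],[1.5,1.5,70,0],[1.5,1.5,74,0],[1.5,1.5,74,0],[1.5,1.5,74,0]]])

```text
t: 20.78
tool_pos: [0.5173, 0.2689, 0.1459]
tool_rot: [[0.409, 0.913, 0.007], [0.913, -0.409, -0.002], [0.001, 0.008, -1.0]]
ft_force: [-0.4, -0.3, -1.8]
finger_gap: 0.115
```

```bash
python3 look.py 22 wrist scene;python3 - <<'E'
import cv2
im=cv2.imread("pics/wrist_22.png");cv2.imwrite("pics/w22c.png",cv2.resize(im[160:360,220:420],None,fx=3,fy=3,interpolation=cv2.INTER_CUBIC)[:600])
im=cv2.imread("pics/scene_22.png");cv2.imwrite("pics/s22c.png",cv2.resize(im[90:210,350:440],None,fx=5,fy=5,interpolation=cv2.INTER_CUBIC))
E
```

```text
20.775 [0.5173 0.2689 0.1459] [-0.36 -0.31 -1.84] [0.025 0.027 0.006] 0.1152 [-15.7  33.6 -25.3 102.   19.   48.3 -74.1]
```

View pics/w22c.png

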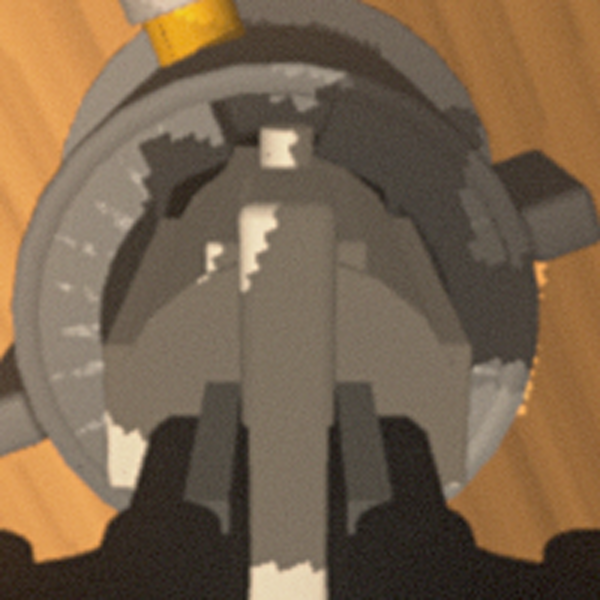

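View pics/s22c.png

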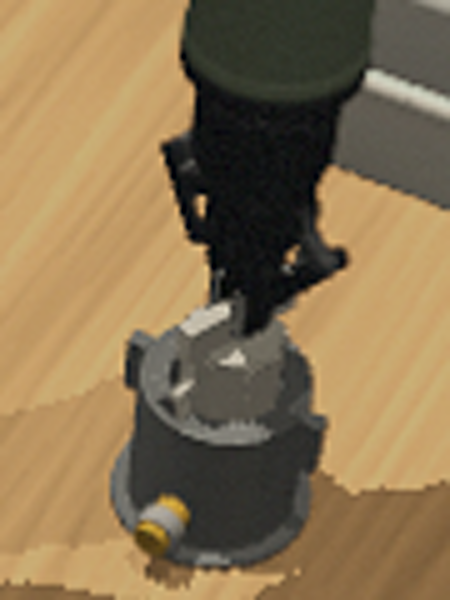

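>>> move_arm(commands=[[[0,0,4,0],[0,0,8,0],[0,0,12,0],[0,0,14,0],[0,0,14,0]]])

```text
t: 21.5
tool_pos: [0.5172, 0.2688, 0.1317]
tool_rot: [[0.409, 0.913, 0.007], [0.913, -0.409, -0.002], [0.001, 0.007, -1.0]]
ft_force: [0.1, 0.5, -0.8]
finger_gap: 0.114
```

>>> move_arm(commands=[[[0,0,4,0],[0,0,8,0],[0,0,12,0],[0,0,13,0],[0,0,13,0]]])

```text
t: 22.12
tool_pos: [0.5174, 0.2688, 0.1188]
tool_rot: [[0.409, 0.913, 0.007], [0.913, -0.409, -0.002], [0.001, 0.008, -1.0]]
ft_force: [-0.2, -0.2, 2.1]
finger_gap: 0.113
```

```bash
python3 look.py 23 wrist
```

```text
22.125 [0.5174 0.2688 0.1188] [-0.24 -0.15  2.05] [-0.112  0.16   0.026] 0.1132 [-16.3  35.7 -24.4 103.   20.3  45.4 -75.2]
```

View pics/wrist_23.png

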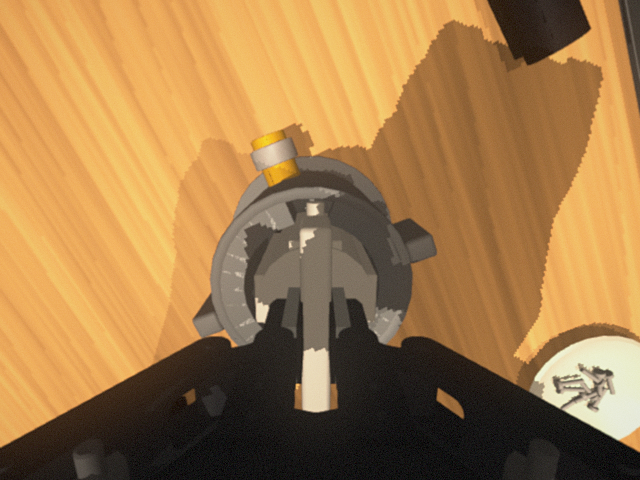

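>>> move_arm(commands=[[[0,0,1,5],[0,0,1,10],[0,0,1,15],[0,0,1.5,20],[0,0,2,25],[0,0,2.5,30],[0,0,2.5,30]]])

```text
t: 23.05
tool_pos: [0.5175, 0.269, 0.1166]
tool_rot: [[0.81, 0.586, 0.008], [0.586, -0.81, -0.002], [0.005, 0.006, -1.0]]
ft_force: [-0.0, -0.1, 3.9]
finger_gap: 0.114
```

```bash
python3 look.py 24
```

```text
23.05 [0.5175 0.269  0.1166] [-0.02 -0.1   3.89] [-0.067  0.108 -0.038] 0.1138 [ -21.8   34.9  -16.6  103.3   14.3   43.5 -100. ]
```

>>> move_arm(commands=[[[0,0,0.5,5],[0,0,1,10],[0,0,1.5,15],[0,0,2,20],[0,0,2.5,25],[0,0,2.5,30],[0,0,2.5,35],[0,0,2.5,38],[0,0,2.5,40],[0,0,2.5,41],[0,0,2.5,41]]])

```text
t: 24.42
tool_pos: [0.5178, 0.2698, 0.1145]
tool_rot: [[0.996, -0.087, 0.009], [-0.087, -0.996, -0.001], [0.009, 0.0, -1.0]]
ft_force: [1.4, 5.3, 4.4]
finger_gap: 0.117
```

```bash
python3 look.py 25 wrist scene; python3 - <<'E'
import cv2
im=cv2.imread("pics/scene_25.png");cv2.imwrite("pics/s25c.png",cv2.resize(im[90:210,350:440],None,fx=5,fy=5,interpolation=cv2.INTER_CUBIC))
E
```

```text
24.425 [0.5178 0.2698 0.1145] [1.44 5.26 4.36] [ 1.091 -0.236  1.097] 0.1165 [ -29.4   34.4   -5.8  103.8    5.5   41.6 -133.3]
```

View pics/wrist_25.png

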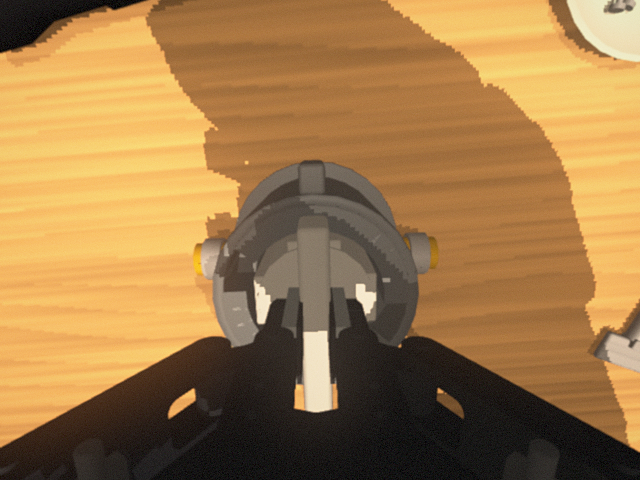

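View pics/s25c.png

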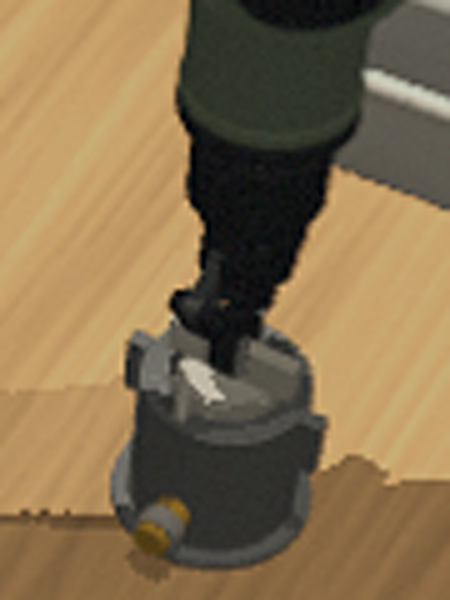

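>>> move_arm(commands=[[[0,0,0,-0.7],[0,0,0,-0.7]]])

```text
t: 24.78
tool_pos: [0.5178, 0.2698, 0.1145]
tool_rot: [[0.997, -0.073, 0.009], [-0.073, -0.997, -0.001], [0.009, 0.0, -1.0]]
ft_force: [1.3, 1.9, 3.1]
finger_gap: 0.12
```

>>> move_arm(commands=[[[0,0,0,0],[0,0,0,0],[0,0,0,0],[0,0,0,0],[0,0,0,0]]], claw=0.1)

```text
t: 25.4
tool_pos: [0.5178, 0.2698, 0.1145]
tool_rot: [[0.997, -0.073, 0.009], [-0.073, -0.997, -0.001], [0.009, 0.0, -1.0]]
ft_force: [0.5, 0.1, -0.9]
finger_gap: 0.447
```

>>> move_arm(commands=[[[0,0,-15,0],[0,0,-40,0],[0,0,-70,0],[0,0,-100,0],[0,0,-100,0],[0,0,-100,0]]])

```text
t: 26.15
tool_pos: [0.5167, 0.2698, 0.2146]
tool_rot: [[0.997, -0.073, 0.009], [-0.073, -0.997, -0.001], [0.009, 0.0, -1.0]]
ft_force: [-0.0, 0.2, -1.0]
finger_gap: 0.447
```

```bash
python3 look.py 26 wrist scene top; python3 - <<'E'
import cv2
im=cv2.imread("pics/scene_26.png");cv2.imwrite("pics/s26c.png",cv2.resize(im[90:210,350:440],None,fx=5,fy=5,interpolation=cv2.INTER_CUBIC))
E
```

```text
26.15 [0.5167 0.2698 0.2146] [-0.04  0.17 -1.02] [0.028 0.014 0.02 ] 0.4468 [ -28.8   27.    -6.6   99.4    4.1   53.5 -131.4]
```

View pics/wrist_26.png

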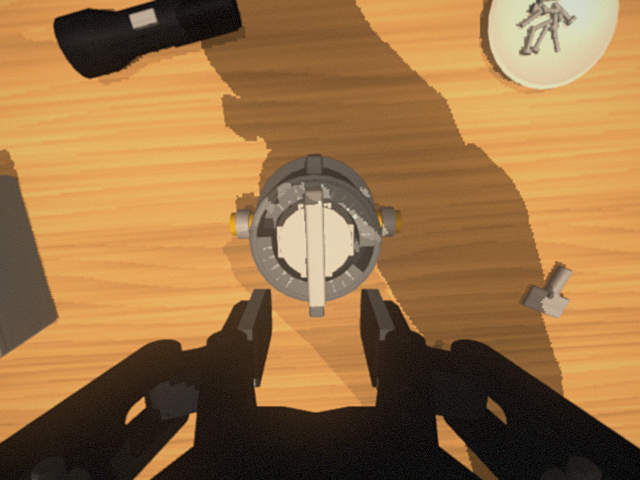

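View pics/s26c.png

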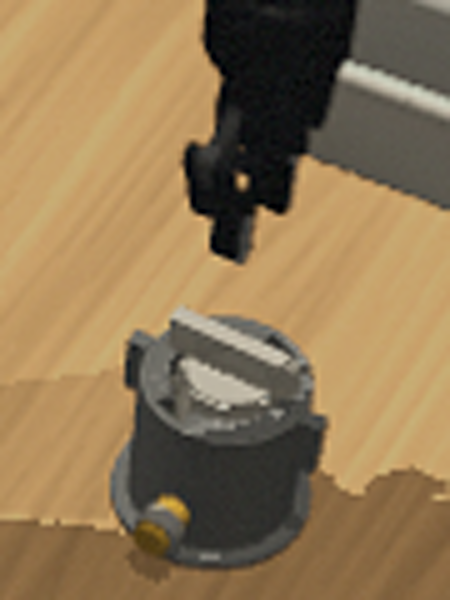

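```bash
python3 - <<'E'
from h import *
c=np.load("wrist_26.npy",allow_pickle=True).item()
im=cv2.imread("pics/wrist_26.png");cv2.imwrite("pics/w26c.png",cv2.resize(im[150:330,230:410],None,fx=3.3,fy=3.3,interpolation=cv2.INTER_CUBIC))
P=plane(c,[(314,200),(317,309)],.1335);d=P[0]-P[1];print(P,np.linalg.norm(d),P.mean(0),np.degrees(np.arctan2(d[1],d[0])))
E
```

```text
[[0.55165846 0.26768356 0.1335    ]
 [0.47677534 0.27122337 0.1335    ]] 0.07496674276999116 [0.5142169  0.26945346 0.1335    ] -2.7064182171528706
```

View pics/w26c.png

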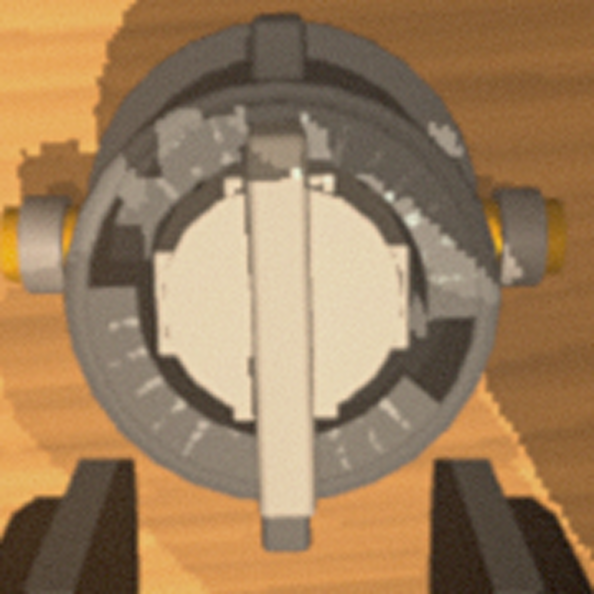

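```bash
python3 -c "
from rig import arm
print(arm.job_done())"
```

```text
the job is handed in; nothing more can be done
None
```

The cartridge is locked in the housing and let go, and I handed the job in at about 26 s of the 67 s. `job_done` reports no verdict, so the checks below are my own.

**What I did:**
- I pinched the bar's two ends lightly, lifted, and loosened the grip until the cartridge swung upright. I set it on the bare shelf and let go. In the wrist picture it stood upright, and the contact forces read zero.
- I took it again by the middle of the bar and carried it over the housing. It dropped through the notches without touching the lip, down onto the spring seat.
- I twisted it clockwise about 71° until it met the stop, where the wrist read about 1.1 N m. Then I opened the fingers and lifted 100 mm clear.

**Last checks:**
- **Height:** the tool height before release puts the origin at about 63.4 mm, against the 65.5 mm limit.
- **Bar direction:** in the final wrist picture the bar lies in line with both ears, and both notches are empty. The bar measures -2.7° and the ears -3.8°.
- **Other items:** the torch, saucer and bleed key look undisturbed in the final picture. I saw no contact with the jar, hex set or tape roll, but did not measure any of these items' positions afterwards.

**Where measurements disagreed:**
- The three cameras' values for the housing centre differed by up to about 4 mm in x. I used the middle value, and it fitted.
- The last bar measurement came out 75 mm long instead of 80 mm, because I picked its ends roughly. Its direction agrees with the picture.

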